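# Seat the sample cartridge in the fitting nest

### The arm

A 6-joint arm with a two-finger parallel gripper is mounted at the origin on the work surface. World frame = base frame: x ahead of the robot, y to its left, z up, the work surface at z = 0. Lengths are in m, angles in degrees, forces in N, time in s.
With the tool pointing down it reaches from about 0.375 to 0.9 m from the base axis. Payload 3.1 kg.
Tool frame: the origin (TCP) lies at the very end of the fingers, on their centre line; the grasp point (between the pads) lies grip_point_offset behind it (grip_point_offset is the distance from the TCP to the grasp point, in m); z points along the fingers, y is the line along which they close (so a half turn about z gives the same grasp; the last joint's range is limited). The gripper opens to 87 mm and grips with 3 to 60 N. Pads are 19 mm wide; open, the fingers measure 117 mm over their backs; the gripper's body (75 mm by 190 mm) begins 51 mm behind the grasp point.
Start: joints at [60.59, 30.224, 82.088, -0, 67.689, -10.227], TCP at [0.205, 0.59, 0.223] pointing down, gripper open.
Joint ranges: [-176.69, 176.69], [-43.24, 126.21], [12.49, 139.97], [-82, 262], [0, 151.66], [-163.58, 163.58]. Speed limits (degrees/s): [159.86, 159.86, 180, 180, 180, 180].

### API

Orientations are given as a 3x3 rotation matrix whose columns are the frame's x, y, z axes.
In Python, from rig import * gives the robot as it stands.
- The arm moves only by the tool move_arm, never from a script. Its argument "increments" is a list of rows, each a list of 3 entries, a list of its own where there are three numbers: the shift along the tool's x, y, z in units of 30 mm (1.0 is 30 mm), then the turn, a rotation vector about the tool's x, y, z in units of 120 degrees (1.0 is 120 degrees), then the closure, from 0 (fully open) to 1 (shut). A call has 1 to 20 rows; each row shifts and turns the commanded pose from where the row before left it, along the tool's axes as they then stand; what a row does not reach is not made up. A row lasts 1/12 s, in which the tool goes at most 41.7 mm and 7.16 degrees, less where a joint would pass 70% of its speed; a pose out of reach is approached as far as the arm can. A call with a number of a shift or a turn outside -1 to 1 is refused whole. A call with a gripper value outside its range is refused whole. The fingers move at their own pace and stop on an object; the grip force is fixed at half the most. Time passes only in rows, so rows that do not move let the fingers close. It gives the time, the measured TCP pose, the force, the opening and the grip force at its end, in the units of the state.
- read_state(): the state, without advancing time (a new reading comes with each control period).
- capture(name): name is "scene" or "top"; returns a dict with "img" (420x560x3 uint8, red, green, blue), "mtx" (3x3 intrinsics, pixels), "eye" and "rotation" of the camera in the world. Camera axes: x right, y down, z forward; pixel columns grow to the right and rows downward; lengths in m; the calibration is good to about 2 mm. A picture is of the moment at which its call begins. There is no depth.
- hand_in(): hands the job in; it is judged then, once.
Trained networks look in a picture, given as the dict that the camera call returned (one of the last four; its "shot" number tells which), for a name from the list of things; names that differ only in an ending like _2 or _b are one class to them, and where a whole thing is asked for, a point or a joint stands for the part that bears it (a point fixed in the world has none). Each returns a list of dicts, best first, with "confidence" (0 to 1); they miss things now and then, are a little off and sometimes report something else, mostly with a low value. They report only what shows in the picture. A call takes as long as a camera call.
- search_frame(picture, label): "extent" ([left, top, right, bottom] as shares, 0 to 1, of the picture: columns of its width, rows of its height, round what is visible of it).
- pinpoint(picture, label): "xy" ([column, row] as shares, 0 to 1, of the picture: columns of its width, rows of its height: a listed point, or the origin of a listed thing).
The state is a dict: "time_s": time; "joint_positions": joint angles; "qvel": joint speeds; "tau": joint torques, N m; "position": TCP position; "tcp_rot": TCP orientation; "force": force on the tool from outside, world axes, zero at the start; "moment": the same for the moment, N m; "opening": opening from 0.0 (shut) to 1.0 (fully open); "grasp_force": force on a finger pad.
Only numpy, scipy, OpenCV 4.12 (cv2) and the standard library are available. Lean on these libraries where they do the work, as an engineer would, in place of code of your own. Each camera call takes 0.05 s, during which the arm holds its last target. There are 200 camera calls.

### The job

Pick up the shorter of the two black sample cartridges and lower it into the rectangular pocket of the aluminium fitting nest, so that it sits upright, flat on the pocket floor and square with the pocket, then let go. Set it down in the pocket rather than dropping it in, and leave the longer cartridge and the glass bubbler where they stand.

Things in the scene. Friction and masses are not known exactly. Their poses are not given: they have to be found in the camera images.
- cartridge_mid (a point): Shorter black plastic sample cartridge, loose, 0.11 to 0.22 kg: block 90 mm long (its x), 40 wide (y), 50 high (z, up), standing on the cart top; port stub (14 wide, 12 high) on top near each end. Point: the block's centre, 25 mm above its underside. Ends alike: either way round is right. An olive detector brick 38 mm high (not listed) may be near, over 25 mm clear of its long sides.
- nest_pocket (a point): Fitting nest: fixed aluminium block 140 (x) x 90 (y) x 24 mm high with one open-topped pocket 102 long (x) x 52 wide (y) x 16 mm deep, dark floor. Point: centre of the pocket floor, 8 mm above the cart top; z up. A seated cartridge has its long side along the pocket's x, its centre 25 mm above this point, and stands 34 mm proud of the nest's top.
- long_cartridge_mid (a point): The longer black sample cartridge, loose, same make and width but 135 long (its x) x 40 wide x 50 high, with the same ports: too long for the pocket. The point is its block's centre, 25 mm above its underside. Leave it alone.
- bubbler_mid (a point): The glass bubbler, loose and fragile: an upright glass bottle 52 across and 149 high to the tip of its stem. The point is on its axis 70 mm above its foot; z is up. Leave it standing.

How it is judged:
By the outcome, as a careful person would: the job done as asked, in the order asked, and still so for the second after the job is handed in, with the robot touching nothing.
It also fails if it takes over 42 s, if anything falls off the work surface, if the arm or the gripper's body presses on something with over 40 N, if the wrist force passes 120 N, or if a joint passes its speed limit or range.

## Working session

There is one attempt and no reset: what is moved stays moved. The work goes in short steps, Python scripts to look and compute and a tool call to move; the robot and the scene stay as the last step left them, time stands still between calls to the robot, and variables do not carry over. Pictures are saved under pics/ and viewed, at most 10 in all, crops included, and the job is handed in when it is done.

Besides the shell and the picture viewer there is one more tool, called after ">>>" as a command line: name --argument value ..., lists and objects as JSON in quotes. move_arm: Moves the arm, as the interface text tells. Its arguments: {"type":"object","properties":{"increments":{"type":"array"}},"required":["increments"]}

```bash
mkdir -p pics; ls
python3 - <<'E'
from rig import *
import cv2,numpy as np
s=read_state();print(s)
ims=[]
for n in("scene","top"):
    c=capture(n);print(n,c["mtx"],c["eye"],c["rotation"])
    cv2.imwrite(f"pics/{n}0.png",c["img"][:,:,::-1])
    for l in("cartridge_mid","nest_pocket","long_cartridge_mid","bubbler_mid"):
        for d in pinpoint(c,l)[:2]: print(l,np.array(d["xy"])*[560,420],d["confidence"])
        for d in search_frame(c,l)[:2]: print(l,np.array(d["extent"])*[560,420,560,420],d["confidence"])
E
```

```text
pics
{'time_s': 0.0, 'joint_positions': array([ 6.05903305e+01,  3.02794408e+01,  8.21554923e+01, -1.39736585e-03,
        6.76880595e+01, -1.02282346e+01]), 'qvel': array([-0.07617051,  0.07029135, -0.05423741, -0.02764153, -0.01000574,
       -0.03197871]), 'tau': array([ 1.65426968e-04, -4.40042710e+01, -1.76591098e+01,  6.32177596e-02,
        5.82849118e-02, -1.38368659e-04]), 'position': array([0.20497942, 0.58966819, 0.22157149]), 'tcp_rot': array([[-9.44485745e-01,  3.28550769e-01, -1.03444680e-03],
       [ 3.28552201e-01,  9.44483940e-01, -1.88107084e-03],
       [ 3.58991117e-04, -2.11651436e-03, -9.99997696e-01]]), 'force': array([-0.16982933,  0.68180331, -0.37360198]), 'moment': array([-0.0191327 ,  0.01713196, -0.00521789]), 'grasp_force': 0.0, 'opening': 1.0001744855939003}
scene [[410.89750396   0.         274.84027625]
 [  0.         410.89750396 216.28175091]
 [  0.           0.           1.        ]] [ 1.11543204 -0.02979277  0.77491849] [[ 0.11809267  0.79403372 -0.59629236]
 [ 0.99300062 -0.0932374   0.07250211]
 [ 0.00197237 -0.60068065 -0.79948663]]
cartridge_
[... 399 characters left out ...]
54741   0.         284.35339801]
 [  0.         485.22154741 207.06405893]
 [  0.           0.           1.        ]] [0.45123017 0.01128334 0.93101179] [[ 4.54847537e-03 -9.86887394e-01  1.61346160e-01]
 [-9.99492555e-01  6.00198514e-04  3.18476475e-02]
 [-3.15268815e-02 -1.61409144e-01 -9.86383873e-01]]
cartridge_mid [257.88  281.106] 0.62
cartridge_mid [241.192 254.52  278.824 311.808] 0.8
nest_pocket [429.688 219.702] 0.78
nest_pocket [402.92  180.684 457.128 260.316] 0.88
long_cartridge_mid [257.712 170.52 ] 0.87
long_cartridge_mid [238.28  135.912 279.328 211.008] 0.68
bubbler_mid [345.52 122.01] 0.84
bubbler_mid [429.016 222.096] 0.19
bubbler_mid [330.12  104.79  361.704 145.614] 0.71
```

Run:
```python
import cv2
a=cv2.imread("pics/top0.png")[90:330,210:480]
cv2.imwrite("pics/top0c.png",cv2.resize(a,None,fx=2.5,fy=2.5,interpolation=cv2.INTER_CUBIC))
```

```text
(no output)
```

View pics/top0c.png

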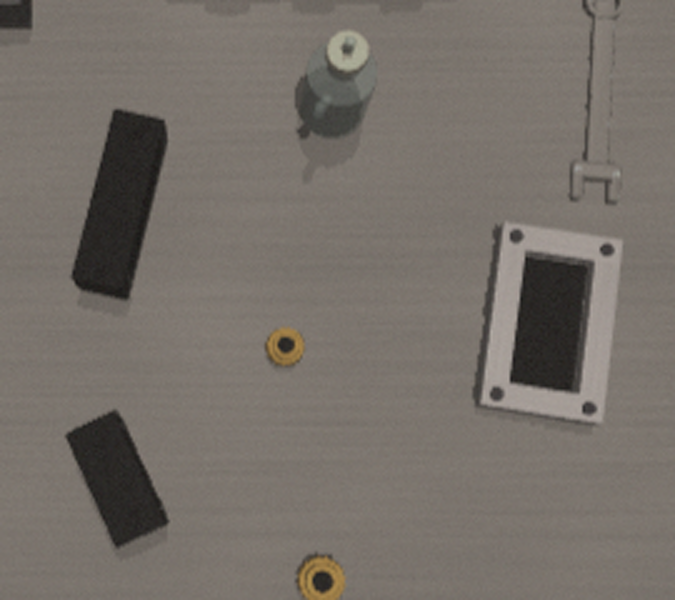

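View pics/scene0.png

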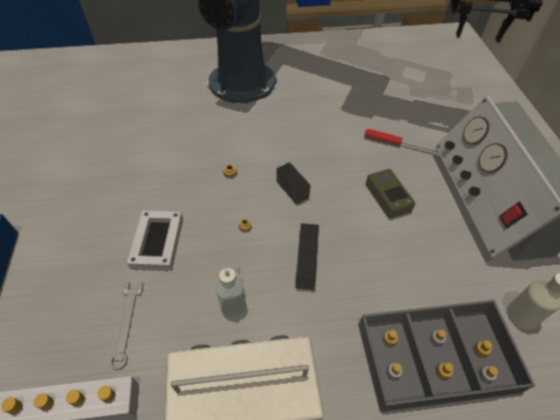

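The top crop shows the short cartridge at about px (257,282), the long one at (258,172), the nest at (430,219) and the bubbler at (346,124). The scene view agrees, and the olive brick is at scene (390,193). I'll refine the poses by fitting box silhouettes in both views.

```bash
cat > fit.py <<'E'
from rig import *
import cv2,numpy as np
from scipy.optimize import minimize
def proj(c,P): 
    q=(np.atleast_2d(P)-c["eye"])@c["rotation"]@c["mtx"].T
    return q[:,:2]/q[:,2:]
def ray(c,px,z):
    d=c["rotation"]@np.linalg.inv(c["mtx"])@[*px,1]
    return c["eye"]+d*(z-c["eye"][2])/d[2]
def box(p,L,W,z0,z1):
    x,y,a=p; c,s=np.cos(a),np.sin(a)
    return np.array([[x+c*u-s*v,y+s*u+c*v,z] for u in(-L/2,L/2) for v in(-W/2,W/2) for z in(z0,z1)])
def quad(c,p,L,W,z0,z1,S=8):
    h=cv2.convexHull(proj(c,box(p,L,W,z0,z1)).astype(np.float32))
    m=np.zeros((420,560),np.uint8)
    cv2.fillPoly(m,[np.round(h*256).astype(np.int32)],255,lineType=cv2.LINE_AA,shift=8)
    return m/255.
def blob(mask,px):
    n,l=cv2.connectedComponents(mask.astype(np.uint8)); 
    return (l==l[int(px[1]),int(px[0])])
def fit(items,p0,L,W,z0,z1):
    f=lambda p:sum(np.abs(quad(c,p,L,W,z0,z1)-m).sum()/m.sum() for c,m in items)
    best=min((minimize(f,[p0[0],p0[1],a],method="Nelder-Mead",options=dict(initial_simplex=np.array([[p0[0],p0[1],a],[p0[0]+.01,p0[1],a],[p0[0],p0[1]+.01,a],[p0[0],p0[1],a+.2]]),xatol=1e-4,fatol=1e-4)) for a in np.radians(np.arange(0,180,20))),key=lambda r:r.fun)
    return best.x,best.fun
E
python3 - <<'E'
from fit import *
cs=[capture("top"),capture("scene")]
g=[cv2.cvtColor(c["img"],cv2.COLOR_RGB2GRAY) for c in cs]
px={"short":[(257,282),(291,180)],"long":[(258,172),(306,254)]}
for n,L in(("short",.09),("long",.135)):
    it=[]
    for c,gg,p in zip(cs,g,px[n]):
        m=blob(gg<62,p); print(n,m.sum(),gg[p[1],p[0]]); it.append((c,m.astype(float)))
    p0=ray(cs[0],px[n][0],.04)
    for w in(it,it[:1],it[1:]):
        x,f=fit(w,p0,L,.04,0,.05);print(x[:2].round(4),np.degrees(x[2])%180,f)
# nest: bright ring, filled
it=[]
for c,gg,p in zip(cs,g,[(430,219),(155,240)]):
    print(gg[p[1]-60:p[1]+60,p[0]-60:p[0]+60].max())
    roi=np.zeros_like(gg);roi[p[1]-60:p[1]+60,p[0]-45:p[0]+45]=1
    m=((gg>(150))&(roi>0)).astype(np.uint8)
    k,_=cv2.findContours(m,cv2.RETR_EXTERNAL,cv2.CHAIN_APPROX_NONE);k=max(k,key=cv2.contourArea)
    f=cv2.drawContours(np.zeros_like(m),[k],-1,1,-1);print("nest",f.sum());it.append((c,f.astype(float)))
p0=ray(cs[0],(430,219),.02)
for w in(it,it[:1],it[1:]):
    x,f=fit(w,p0,.14,.09,0,.024);print(x[:2].round(4),np.degrees(x[2])%180,f)
for i,(c,pt,gp,n) in enumerate(zip(cs,[(345.5,122),(228.5,291.4)],[0,0],"ts")):print("bub",ray(c,pt,.07))
# pocket: dark floor blob
for c,gg,p in zip(cs,g,[(429,219),(155,240)]):
    m=blob(gg<75,p).astype(np.uint8);k,_=cv2.findContours(m,cv2.RETR_EXTERNAL,cv2.CHAIN_APPROX_NONE)
    r=cv2.minAreaRect(max(k,key=cv2.contourArea));print("pocket",m.sum(),r,ray(c,r[0],.008))
    print([ray(c,q,.008).round(3)[:2] for q in cv2.boxPoints(r)])
E
```

```text
short 1163 46
short 804 46
[0.4614 0.0912] 23.499247407704786 0.33958176007491414
[0.4601 0.0904] 25.833871927512035 0.09423229308920474
[0.4589 0.0922] 17.43900610603906 0.2029314213247488
long 1722 37
long 1127 48
[0.667  0.0919] 166.94305632080295 0.3517457177285902
[0.6679 0.0912] 168.39489639348864 0.10611236364464485
[0.6661 0.0937] 165.6827403006007 0.23668945839205247
165
nest 3368
177
nest 2108
[ 0.5784 -0.2344] 173.05236243995395 0.46228589783121266
[ 0.5783 -0.2331] 169.28367259271863 0.18398886870662753
[ 0.5645 -0.2359] 174.4884756735073 0.23955984670908212
bub [ 0.75098162 -0.07303284  0.07      ]
bub [ 0.75546414 -0.07360739  0.07      ]
pocket 1384 ((430.0443420410156, 218.62286376953125), (27.224010467529297, 52.520137786865234), 6.709836959838867) [ 0.57975494 -0.23638293  0.008     ]
[array([ 0.533, -0.203]), array([ 0.633, -0.219]), array([ 0.627, -0.27 ]), array([ 0.527, -0.254])]
pocket 695 ((154.5, 238.0), (20.70687484741211, 37.38355255126953), 13.392498970031738) [ 0.57246743 -0.23562362  0.008     ]
[array([ 0.611, -0.264]), array([ 0.512, -0.252]), array([ 0.532, -0.205]), array([ 0.628, -0.22 ])]
```

Run:
```python
from fit import *
cs=[capture("top"),capture("scene")]
g=[cv2.cvtColor(c["img"],cv2.COLOR_RGB2GRAY) for c in cs]
it=[];out=[]
for c,gg,p in zip(cs,g,[(430,219),(155,240)]):
    roi=gg[p[1]-50:p[1]+50,p[0]-42:p[0]+42]; bg=np.median(roi);t=np.percentile(roi,97);print(bg,t)
    R=np.zeros_like(gg);R[p[1]-50:p[1]+50,p[0]-42:p[0]+42]=1
    m=((gg>(bg+t)/2)&(R>0)).astype(np.uint8)
    k,_=cv2.findContours(m,cv2.RETR_EXTERNAL,cv2.CHAIN_APPROX_NONE);k=max(k,key=cv2.contourArea)
    f=cv2.drawContours(np.zeros_like(m),[k],-1,1,-1);it.append((c,f.astype(float)))
    r=cv2.minAreaRect(k);print(f.sum(),[ray(c,q,.024).round(3)[:2] for q in cv2.boxPoints(r)],ray(c,r[0],.024))
p0=ray(cs[0],(430,219),.02)
res=[]
for zz in(0,.0235):
  for w in(it,it[:1],it[1:]):
    x,f=fit(w,p0,.14,.09,zz,.024);res.append(x);print(zz,x[:2].round(4),np.degrees(x[2])%180,f)
for c,gg,p,sp,n in zip(cs,g,[(430,219),(155,240)],[(257,282),(291,180)],"ts"):
    im=c["img"][:,:,::-1].copy();S=5
    def draw(im,P,q,o):
        cv2.polylines(im,[np.int32((proj(c,P)[q]-o+.5)*S)],True,(0,255,0),1)
    tiles=[]
    for o,kind in((p,0),(sp,1)):
        oo=np.array(o)-[38,48]
        t=cv2.resize(im[oo[1]:oo[1]+96,oo[0]:oo[0]+76],None,fx=S,fy=S,interpolation=cv2.INTER_CUBIC)
        t=np.clip(t*1.4,0,255).astype(np.uint8)
        if kind==0:
            x=np.array([.5790,-.2360,np.radians(171.5)])
            draw(t,box(x,.14,.09,.024,.024)[::2],[0,1,3,2],oo);draw(t,box(x,.102,.052,.024,.024)[::2],[0,1,3,2],oo);draw(t,box(x,.102,.052,.008,.008)[::2],[0,1,3,2],oo)
        else:
            x=np.array([.4601,.0912,np.radians(25.8)])
            draw(t,box(x,.09,.04,.05,.05)[::2],[0,1,3,2],oo);draw(t,box(x,.09,.04,0,0)[::2],[0,1,3,2],oo)
        tiles.append(t)
    cv2.imwrite(f"pics/ov_{n}.png",np.hstack(tiles))
```

```text
118.0 159.0
3546 [array([ 0.514, -0.178]), array([ 0.654, -0.2  ]), array([ 0.642, -0.291]), array([ 0.503, -0.266])] [ 0.57755589 -0.23360542  0.024     ]
139.0 174.0
1986 [array([ 0.638, -0.286]), array([ 0.485, -0.271]), array([ 0.522, -0.178]), array([ 0.669, -0.201])] [ 0.58238931 -0.23422581  0.024     ]
0 [ 0.5783 -0.2346] 173.19811552060634 0.47636713355253135
0 [ 0.5804 -0.236 ] 168.82059439915943 0.1248023179943156
0 [ 0.5659 -0.2348] 176.12308093173766 0.31292577453942305
0.0235 [ 0.5777 -0.2329] 170.36778019004925 0.2089641324245332
0.0235 [ 0.58   -0.2331] 170.90985446211337 0.057569423708569725
0.0235 [ 0.5761 -0.2317] 171.03941126901256 0.1374918547479415
```

View pics/ov_t.png

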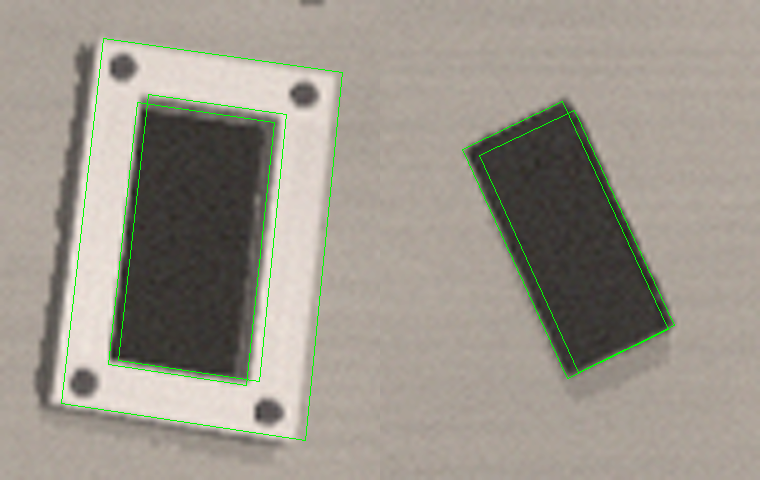

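View pics/ov_s.png

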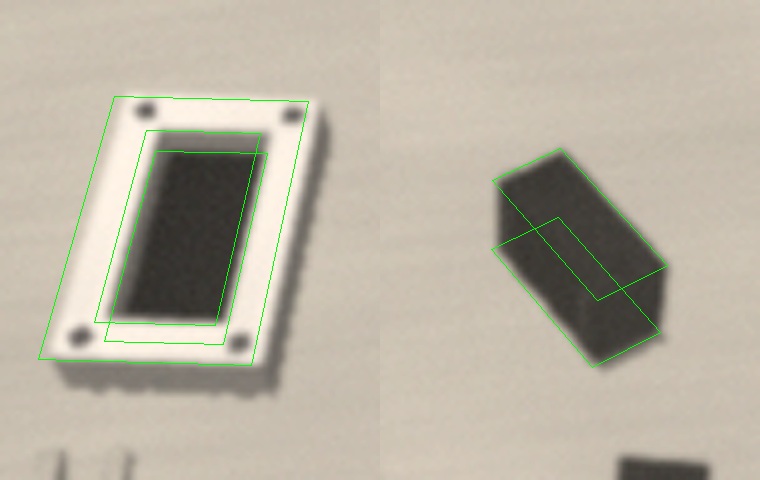

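The top overlay fits the cartridge at (0.460, 0.0915), yaw 25.8°. The nest outline needs about 2 mm more in +y, giving (0.578, -0.2335), yaw 171°.

```bash
cat > go.py <<'E'
from fit import *
import sys
# usage: go.py x y z yaw_of_tool_y : total shift in tool units and turn
def go(x,y,z,yaw):
    s=read_state();R=s["tcp_rot"];d=R.T@(np.array([x,y,z])-s["position"])
    c,sn=np.cos(np.radians(yaw)),np.sin(np.radians(yaw))
    Y=np.array([c,sn,0]);Z=np.array([0,0,-1.]);T=np.c_[np.cross(Y,Z),Y,Z]
    rv=cv2.Rodrigues(R.T@T)[0].ravel()
    print("pos",s["position"].round(4),"yaw",np.degrees(np.arctan2(R[1,1],R[0,1])).round(2),"shift units",(d/.03).round(3),"turn units",(np.degrees(rv)/120).round(4),"F",s["force"].round(1),"t",s["time_s"],"open",s["opening"])
if __name__=="__main__": go(*map(float,sys.argv[1:]))
E
python3 go.py .46 .0915 .2 115.8
python3 - <<'E'
import rig;print(rig.grip_point_offset if hasattr(rig,"grip_point_offset") else dir(rig))
from fit import *
c=capture("scene");print(ray(c,(390,193),.03),ray(c,(370,190),.03))
E
```

```text
pos [0.2053 0.5903 0.2226] yaw 70.82 shift units [-13.48  -12.915   0.752] turn units [ 0.      0.     -0.3748] F [ 0.5 -0.1 -0.4] t 1.1 open 0.9999139328717054
0.0187
[0.52313301 0.31699288 0.03      ] [0.50848544 0.27227917 0.03      ]
```

>>> move_arm --increments '[[[-0.674,-0.646,0.03],[0,0,0],0],[[-0.674,-0.646,0.03],[0,0,0],0],[[-0.674,-0.646,0.03],[0,0,0],0],[[-0.674,-0.646,0.03],[0,0,0],0],[[-0.674,-0.646,0.03],[0,0,0],0],[[-0.674,-0.646,0.03],[0,0,0],0],[[-0.674,-0.646,0.03],[0,0,0],0],[[-0.674,-0.646,0.03],[0,0,0],0],[[-0.674,-0.646,0.03],[0,0,0],0],[[-0.674,-0.646,0.03],[0,0,0],0],[[-0.674,-0.646,0.03],[0,0,0],0],[[-0.674,-0.646,0.03],[0,0,0],0],[[-0.674,-0.646,0.03],[0,0,0],0],[[-0.674,-0.646,0.03],[0,0,0],0],[[-0.674,-0.646,0.03],[0,0,0],0],[[-0.674,-0.646,0.03],[0,0,0],0],[[-0.674,-0.646,0.03],[0,0,0],0],[[-0.674,-0.646,0.03],[0,0,0],0],[[-0.674,-0.646,0.03],[0,0,0],0],[[-0.674,-0.646,0.03],[0,0,0],0]]'

```text
time_s: 2.82
position: [0.4606, 0.09, 0.2047]
tcp_rot: [[-0.944, 0.329, 0.001], [0.329, 0.944, 0.0], [-0.001, 0.0, -1.0]]
force: [-0.0, 0.2, 0.3]
opening: 1.001
grasp_force: 0.0
```

>>> move_arm --increments '[[[0,0,0],[0,0,-0.0375],0],[[0,0,0],[0,0,-0.0375],0],[[0,0,0],[0,0,-0.0375],0],[[0,0,0],[0,0,-0.0375],0],[[0,0,0],[0,0,-0.0375],0],[[0,0,0],[0,0,-0.0375],0],[[0,0,0],[0,0,-0.0375],0],[[0,0,0],[0,0,-0.0375],0],[[0,0,0],[0,0,-0.0375],0],[[0,0,0],[0,0,-0.0375],0],[[0,0,0],[0,0,0],0],[[0,0,0],[0,0,0],0],[[0,0,0],[0,0,0],0]]'

```text
time_s: 3.9
position: [0.46, 0.0913, 0.2046]
tcp_rot: [[-0.901, -0.434, 0.0], [-0.434, 0.901, 0.0], [-0.0, -0.0, -1.0]]
force: [0.1, 0.3, 1.2]
opening: 0.995
grasp_force: 0.0
```

```bash
python3 go.py .46 .0915 .09 115.8;python3 go.py .46 .0915 .02 115.8
```

```text
pos [0.46   0.0913 0.2046] yaw 115.72 shift units [-2.000e-03  5.000e-03  3.821e+00] turn units [-0.      0.0001 -0.0007] F [0.1 0.3 1.2] t 3.9 open 0.9946745346569497
pos [0.46   0.0913 0.2046] yaw 115.72 shift units [-2.000e-03  5.000e-03  6.154e+00] turn units [-0.      0.0001 -0.0007] F [0.1 0.3 1.2] t 3.9 open 0.9946745346569497
```

>>> move_arm --increments '[[[0,0,0.5],[0,0,0],0],[[0,0,0.6],[0,0,0],0],[[0,0,0.6],[0,0,0],0],[[0,0,0.6],[0,0,0],0],[[0,0,0.6],[0,0,0],0],[[0,0,0.6],[0,0,0],0],[[0,0,0.6],[0,0,0],0],[[0,0,0.6],[0,0,0],0],[[0,0,0.5],[0,0,0],0],[[0,0,0.4],[0,0,0],0],[[0,0,0.3],[0,0,0],0],[[0,0,0.25],[0,0,0],0],[[0,0,0],[0,0,0],0],[[0,0,0],[0,0,0],0],[[0,0,0],[0,0,0],0]]'

```text
time_s: 5.15
position: [0.4603, 0.0913, 0.0205]
tcp_rot: [[-0.9, -0.435, 0.001], [-0.435, 0.9, -0.0], [-0.001, -0.0, -1.0]]
force: [-0.2, 0.6, -0.0]
opening: 1.0
grasp_force: 0.0
```

>>> move_arm --increments '[[[0,0,0],[0,0,0],0.2],[[0,0,0],[0,0,0],0.3],[[0,0,0],[0,0,0],0.4],[[0,0,0],[0,0,0],0.5],[[0,0,0],[0,0,0],0.6],[[0,0,0],[0,0,0],0.8],[[0,0,0],[0,0,0],1],[[0,0,0],[0,0,0],1],[[0,0,0],[0,0,0],1],[[0,0,0],[0,0,0],1],[[0,0,0],[0,0,0],1],[[0,0,0],[0,0,0],1]]'

```text
time_s: 6.15
position: [0.4598, 0.0914, 0.02]
tcp_rot: [[-0.9, -0.435, -0.0], [-0.435, 0.9, 0.0], [0.0, 0.0, -1.0]]
force: [-0.1, 0.5, 1.0]
opening: 0.459
grasp_force: 30.0
```

>>> move_arm --increments '[[[0,0,-0.2],[0,0,0],1],[[0,0,-0.4],[0,0,0],1],[[0,0,-0.5],[0,0,0],1],[[0,0,-0.5],[0,0,0],1],[[0,0,-0.5],[0,0,0],1],[[0,0,-0.4],[0,0,0],1],[[0,0,-0.2],[0,0,0],1],[[0,0,0],[0,0,0],1],[[0,0,0],[0,0,0],1]]'

```text
time_s: 6.9
position: [0.4599, 0.0913, 0.1012]
tcp_rot: [[-0.9, -0.435, 0.0], [-0.435, 0.9, -0.0], [-0.0, -0.0, -1.0]]
force: [-0.0, -0.1, -1.6]
opening: 0.457
grasp_force: 30.0
```

```bash
python3 go.py .578 -.2335 .1 81
python3 - <<'E'
from fit import *
t=[]
for n in("top","scene"):
    c=capture(n);o=proj(c,[[.46,.0915,.1]])[0].astype(int);x0,y0=max(o[0]-65,0),max(o[1]-65,0)
    t.append(cv2.resize(c["img"][y0:y0+130,x0:x0+130,::-1],(390,390)))
cv2.imwrite("pics/lift.png",np.clip(np.hstack(t)*1.6,0,255).astype(np.uint8))
E
```

```text
pos [0.4599 0.0913 0.1012] yaw 115.82 shift units [  1.17  -11.46    0.041] turn units [-1.000e-04  2.000e-04  2.901e-01] F [-0.  -0.1 -1.6] t 6.9 open 0.4572588978310589
```

View pics/lift.png

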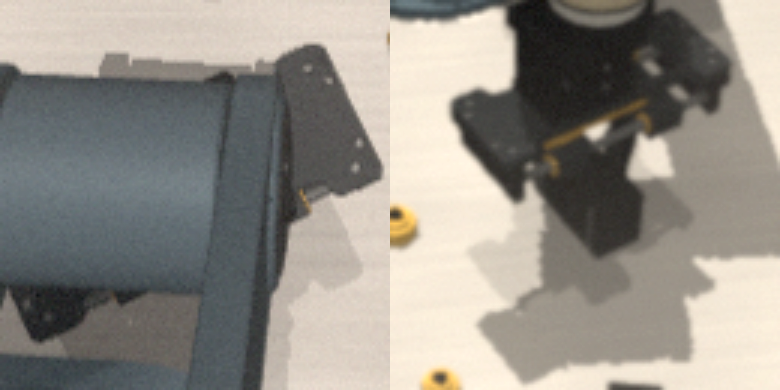

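The cartridge hangs level between the fingers (right half, around px (600,210)). Next I'll carry it to the nest and turn it.

>>> move_arm --increments '[[[0.03,-0.25,0],[0,0,0],1],[[0.05,-0.5,0],[0,0,0],1],[[0.06,-0.6,0],[0,0,0],1],[[0.06,-0.6,0],[0,0,0],1],[[0.06,-0.6,0],[0,0,0],1],[[0.06,-0.6,0],[0,0,0],1],[[0.06,-0.6,0],[0,0,0],1],[[0.06,-0.6,0],[0,0,0],1],[[0.06,-0.6,0],[0,0,0],1],[[0.06,-0.6,0],[0,0,0],1],[[0.06,-0.6,0],[0,0,0],1],[[0.07,-0.65,0],[0,0,0],1],[[0.07,-0.65,0],[0,0,0],1],[[0.07,-0.65,0],[0,0,0],1],[[0.07,-0.65,0],[0,0,0],1],[[0.07,-0.65,0],[0,0,0],1],[[0.07,-0.65,0],[0,0,0],1],[[0.07,-0.65,0],[0,0,0],1],[[0.06,-0.51,0],[0,0,0],1],[[0.04,-0.25,0],[0,0,0],1]]'

```text
time_s: 8.67
position: [0.5774, -0.2367, 0.1]
tcp_rot: [[-0.901, -0.434, 0.0], [-0.434, 0.901, -0.001], [0.0, -0.001, -1.0]]
force: [0.8, 0.8, -1.9]
opening: 0.46
grasp_force: 30.0
```

>>> move_arm --increments '[[[0,0,0],[0,0,0.02],1],[[0,0,0],[0,0,0.03],1],[[0,0,0],[0,0,0.03],1],[[0,0,0],[0,0,0.03],1],[[0,0,0],[0,0,0.03],1],[[0,0,0],[0,0,0.03],1],[[0,0,0],[0,0,0.03],1],[[0,0,0],[0,0,0.03],1],[[0,0,0],[0,0,0.03],1],[[0,0,0],[0,0,0.02],1],[[0,0,0],[0,0,0.01],1],[[0,0,0],[0,0,0],1],[[0,0,0],[0,0,0],1],[[0,0,0],[0,0,0],1]]'

```text
time_s: 9.83
position: [0.5767, -0.2338, 0.1008]
tcp_rot: [[-0.988, 0.155, -0.001], [0.155, 0.988, 0.0], [0.001, 0.0, -1.0]]
force: [0.9, 0.4, -1.4]
opening: 0.455
grasp_force: 30.0
```

```bash
python3 go.py .578 -.2335 .05 81
python3 - <<'E'
from fit import *
t=[];s=read_state();z0=s["position"][2]-.02
for n in("top","scene"):
    c=capture(n);o=proj(c,[[.578,-.2335,.05]])[0].astype(int);x0,y0=max(o[0]-50,0),max(o[1]-50,0)
    im=cv2.resize(c["img"][y0:y0+100,x0:x0+100,::-1],(400,400),interpolation=cv2.INTER_CUBIC)
    im=np.clip(im*1.6,0,255).astype(np.uint8)
    p=[*s["position"][:2],np.radians(171)];q=[.578,-.2335,np.radians(171)]
    for b,col in((box(p,.09,.04,z0,z0),(0,0,255)),(box(p,.09,.04,z0+.05,z0+.05),(0,0,255)),(box(q,.14,.09,.024,.024),(0,255,0)),(box(q,.102,.052,.024,.024),(0,255,0))):
        cv2.polylines(im,[np.int32((proj(c,b[::2])[[0,1,3,2]]-[x0,y0]+.5)*4)],True,col,1)
    t.append(im)
cv2.imwrite("pics/over.png",np.hstack(t))
E
```

```text
pos [ 0.5767 -0.2338  0.1008] yaw 81.06 shift units [-0.041  0.017  1.692] turn units [ 0.0001 -0.0003  0.0005] F [ 0.9  0.4 -1.4] t 9.8333 open 0.4547243694621543
```

View pics/over.png

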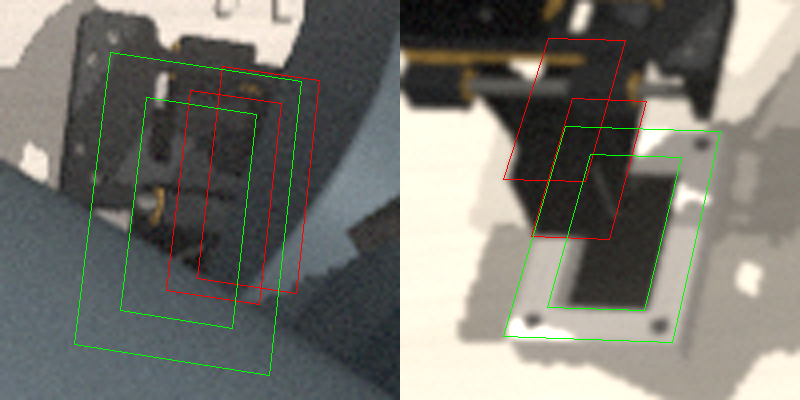

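In the right half, the held cartridge's underside matches the red prediction, with its corner at about (608,240). The green nest outline lies on the nest and pocket, so I'll lower it into the mouth.

>>> move_arm --increments '[[[-0.04,0.01,0.2],[0,0,0],1],[[0,0,0.3],[0,0,0],1],[[0,0,0.3],[0,0,0],1],[[0,0,0.3],[0,0,0],1],[[0,0,0.2],[0,0,0],1],[[0,0,0.2],[0,0,0],1],[[0,0,0.15],[0,0,0],1],[[0,0,0.1],[0,0,0],1],[[0,0,0.1],[0,0,0],1],[[0,0,0.1],[0,0,0],1],[[0,0,0.05],[0,0,0],1],[[0,0,0],[0,0,0],1],[[0,0,0],[0,0,0],1]]'

```text
time_s: 11.02
position: [0.5783, -0.2339, 0.0412]
tcp_rot: [[-0.988, 0.156, 0.0], [0.156, 0.988, -0.0], [-0.0, -0.0, -1.0]]
force: [-0.2, 0.4, -1.2]
opening: 0.455
grasp_force: 30.0
```

```bash
python3 go.py .578 -.2335 .028 81
python3 - <<'E'
from fit import *
t=[];s=read_state();z0=s["position"][2]-.02
for n in("top","scene"):
    c=capture(n);o=proj(c,[[.578,-.2335,.03]])[0].astype(int);x0,y0=max(o[0]-40,0),max(o[1]-40,0)
    im=cv2.resize(c["img"][y0:y0+80,x0:x0+80,::-1],(400,400),interpolation=cv2.INTER_CUBIC)
    t.append(np.clip(im*1.6,0,255).astype(np.uint8))
cv2.imwrite("pics/in.png",np.hstack(t))
E
```

```text
pos [ 0.5783 -0.2339  0.0412] yaw 81.02 shift units [0.012 0.012 0.439] turn units [-0.0001  0.0001  0.0001] F [-0.2  0.4 -1.2] t 11.0167 open 0.455151037095039
```

View pics/in.png

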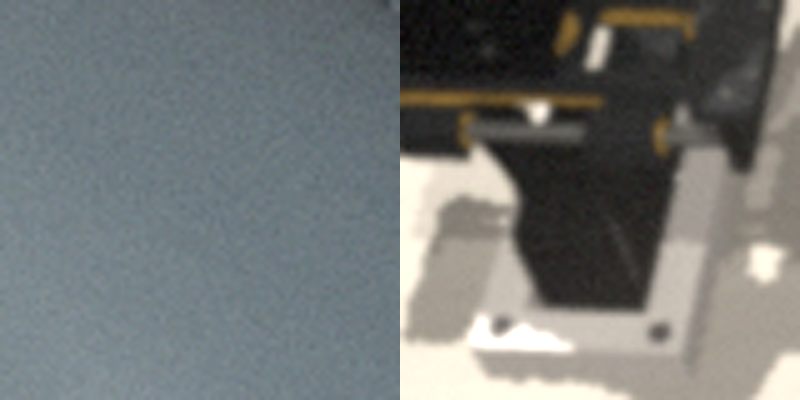

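The cartridge is inside the pocket mouth with no contact force, so I'll lower it slowly to the floor.

>>> move_arm --increments '[[[0,0,0.05],[0,0,0],1],[[0,0,0.05],[0,0,0],1],[[0,0,0.05],[0,0,0],1],[[0,0,0.05],[0,0,0],1],[[0,0,0.05],[0,0,0],1],[[0,0,0.04],[0,0,0],1],[[0,0,0.04],[0,0,0],1],[[0,0,0.03],[0,0,0],1],[[0,0,0.02],[0,0,0],1],[[0,0,0.02],[0,0,0],1],[[0,0,0],[0,0,0],1],[[0,0,0],[0,0,0],1]]'

```text
time_s: 12.12
position: [0.5782, -0.2339, 0.0291]
tcp_rot: [[-0.988, 0.156, 0.0], [0.156, 0.988, -0.0], [-0.0, -0.0, -1.0]]
force: [-0.6, -0.3, -1.6]
opening: 0.455
grasp_force: 30.0
```

Not touching yet; I'll step down in small increments.

>>> move_arm --increments '[[[0,0,0.015],[0,0,0],1],[[0,0,0.015],[0,0,0],1],[[0,0,0],[0,0,0],1],[[0,0,0],[0,0,0],1]]'

```text
time_s: 12.45
position: [0.5782, -0.2338, 0.0281]
tcp_rot: [[-0.988, 0.156, -0.0], [0.156, 0.988, 0.0], [0.0, 0.0, -1.0]]
force: [0.7, -0.3, -1.5]
opening: 0.459
grasp_force: 30.0
```

>>> move_arm --increments '[[[0,0,0.01],[0,0,0],1],[[0,0,0.01],[0,0,0],1],[[0,0,0],[0,0,0],1],[[0,0,0],[0,0,0],1]]'

```text
time_s: 12.78
position: [0.5782, -0.2339, 0.0281]
tcp_rot: [[-0.988, 0.156, 0.0], [0.156, 0.988, -0.0], [-0.0, -0.0, -1.0]]
force: [-1.4, 1.2, 4.6]
opening: 0.457
grasp_force: 30.0
```

Contact is at the expected height, with force up to +4.6 N. Releasing.

>>> move_arm --increments '[[[0,0,0],[0,0,0],0.5],[[0,0,0],[0,0,0],0.45],[[0,0,0],[0,0,0],0.4],[[0,0,0],[0,0,0],0.3],[[0,0,0],[0,0,0],0.2],[[0,0,0],[0,0,0],0.1],[[0,0,0],[0,0,0],0],[[0,0,0],[0,0,0],0],[[0,0,0],[0,0,0],0],[[0,0,0],[0,0,0],0],[[0,0,0],[0,0,0],0]]'

```text
time_s: 13.7
position: [0.5782, -0.2339, 0.0276]
tcp_rot: [[-0.988, 0.156, 0.0], [0.156, 0.988, -0.0], [-0.0, -0.0, -1.0]]
force: [1.3, -0.7, 0.2]
opening: 0.992
grasp_force: 0.0
```

>>> move_arm --increments '[[[0,0,-0.2],[0,0,0],0],[[0,0,-0.4],[0,0,0],0],[[0,0,-0.5],[0,0,0],0],[[0,0,-0.6],[0,0,0],0],[[0,0,-0.6],[0,0,0],0],[[0,0,-0.6],[0,0,0],0],[[0,0,-0.6],[0,0,0],0],[[0,0,-0.6],[0,0,0],0],[[0,0,-0.6],[0,0,0],0],[[0,0,-0.4],[0,0,0],0],[[0,0,-0.2],[0,0,0],0],[[0,0.4,0],[0,0,0],0],[[0,0.8,0],[0,0,0],0],[[0,0.8,0],[0,0,0],0],[[0,0.8,0],[0,0,0],0],[[0,0.8,0],[0,0,0],0],[[0,0.8,0],[0,0,0],0],[[0,0.4,0],[0,0,0],0],[[0,0,0],[0,0,0],0],[[0,0,0],[0,0,0],0]]'

```text
time_s: 15.37
position: [0.6004, -0.0911, 0.1861]
tcp_rot: [[-0.988, 0.154, -0.001], [0.154, 0.988, -0.0], [0.001, -0.001, -1.0]]
force: [0.3, 0.2, -0.3]
opening: 1.002
grasp_force: 0.0
```

Run:
```python
from fit import *
t=[]
for n in("top","scene"):
    c=capture(n);o=proj(c,[[.578,-.2335,.03]])[0].astype(int);x0,y0=max(o[0]-40,0),max(o[1]-40,0)
    im=cv2.resize(c["img"][y0:y0+80,x0:x0+80,::-1],(400,400),interpolation=cv2.INTER_CUBIC)
    t.append(np.clip(im*1.6,0,255).astype(np.uint8))
    for l in("long_cartridge_mid","bubbler_mid"):
        for d in pinpoint(c,l)[:1]: print(n,l,np.array(d["xy"])*[560,420],d["confidence"])
cv2.imwrite("pics/out.png",np.hstack(t));print(read_state()["force"],read_state()["time_s"])
```

```text
top long_cartridge_mid [259.   170.52] 0.93
top bubbler_mid [346.304 121.296] 0.65
scene long_cartridge_mid [307.776 256.62 ] 0.7
scene bubbler_mid [226.912 286.104] 0.77
[-0.7207796   0.19533271 -0.21825304] 15.6667
```

View pics/out.png

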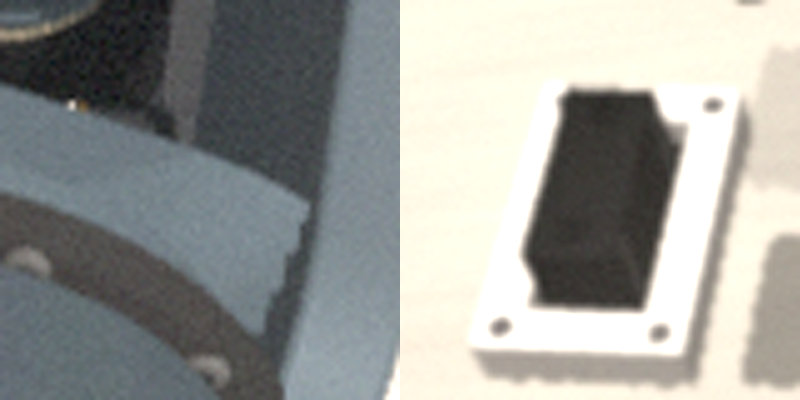

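The right half shows the cartridge upright, square and low in the pocket (base near (590,300)). The long cartridge and the bubbler haven't moved, so I'm handing in.

```bash
python3 -c "
from rig import *
print(hand_in())"
```

```text
the job is handed in; nothing more can be done
None
```

The shorter cartridge was set down on the pocket floor and released; it looked upright and square in the scene view (top view blocked by the arm), the longer cartridge and bubbler still stand where they were, and the job was handed in at about 16 s; no verdict was returned.

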